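# Preset the hawk perch balance to 400 g

## Robot

A 6-joint arm with a two-finger parallel gripper is mounted at the origin on the work surface. World frame = base frame: x ahead of the robot, y to its left, z up, the work surface at z = 0. Lengths are in m, angles in rad, forces in N, time in s.
With the tool pointing down it reaches from about 0.225 to 0.875 m from the base axis. Payload 3.4 kg.
Tool frame: the origin (TCP) lies between the finger pads; the fingertips stand 11 mm ahead of it and the grasp point (between the pads) lies 8 mm behind it; z points along the fingers, y is the line along which they close (so a half turn about z gives the same grasp; the last joint's range is limited). The gripper opens to 85 mm and grips with 20 to 120 N. Pads are 22 mm wide; open, the fingers measure 114 mm over their backs; the gripper's body (76 mm by 85 mm) begins 54 mm behind the grasp point. The pads swing forward as they close: fully open they stand 13 mm farther back than shut.
Start: joints at [0.999, 0.276, 1.505, -0, 1.361, -0.121], TCP at [0.251, 0.518, 0.242] pointing down, gripper open.
Joint ranges: [-2.89, 2.89], [-0.75, 2.08], [0.22, 2.7], [-1.18, 4.32], [0.11, 2.71], [-2.7, 2.7]. Speed limits (rad/s): [2.57, 2.57, 3.14, 3.14, 3.14, 3.14].

## Interface

Orientations are given as a unit quaternion [w, x, y, z].
In Python, from rig import manip, imaging gives the robot as it stands. The module is installed in compiled form; this text tells all that it offers.
- The arm moves only by the tool jog_arm, never from a script. Its argument "deltas" is one flat list of numbers, 7 for each row, row after row: the turn, a rotation vector about the world's x, y, z in degrees, then the shift along the world's x, y, z in mm, then the opening, from 0 (shut) to 1 (fully open). In form: [ax, ay, az, tx, ty, tz, gripper, ax, ay, az, tx, ty, tz, gripper, ...]. A call has 1 to 20 rows; each row is the pose to reach, as a shift and turn from the pose commanded when the call began; what a row does not reach only later rows make up. A row lasts 1/10 s, in which the tool goes at most 50 mm and 8.59 degrees, less where a joint would pass 70% of its speed; a pose out of reach is approached as far as the arm can. A call with a gripper value outside its range is refused whole. The fingers move at their own pace and stop on an object; "grip_force" is the grip in N (left out, the last holds). Time passes only in rows, so rows that repeat a pose let the fingers close. It gives the time, the measured TCP pose, the force, the opening and the grip force at its end, in the units of the state.
- manip.get_state(): the state, without advancing time (a new reading comes with each control period).
- imaging.get_image(name): name is "side" or "top"; returns the picture (420x560x3 uint8, blue, green, red); there is no depth.
- imaging.calibration(name): a dict with "mtx" (3x3 intrinsics, pixels), "cam_to_world" (4x4, takes a point from camera to world coordinates). Camera axes: x right, y down, z forward; pixel columns grow to the right and rows downward; lengths in m; the calibration is good to about 2 mm. A picture is of the moment at which its call begins. calibration takes no time and is no camera call.
- manip.sign_off(): hands the job in; it is judged then, once.
The state is a dict: "clock": time; "qpos": joint angles; "qd": joint speeds; "effort": joint torques, N m; "position": TCP position; "ee_rot": TCP orientation; "contact_force": force on the tool from outside, world axes, zero at the start; "moment": the same for the moment, N m; "width": finger opening in m; "gripper_force": force on a finger pad.
Only numpy, scipy, OpenCV 4.12 (cv2) and the standard library are available. Lean on these libraries where they do the work, as an engineer would, in place of code of your own. Each camera call takes 0.05 s, during which the arm holds its last target. There are 200 camera calls.

## Task

Set the perch balance ready to check a 400 g hawk: gently push the big rider along the middle beam, away from the perch, until it drops into the 400 g notch and stays there. Push only, without lifting the beam, leave the two small riders at zero and the other things on the table where they are, then take the hand away.

Things in the scene. Friction and masses are not known exactly. Their poses are not given: they have to be found in the camera images.
- balance: Dark grey triple-beam balance, fixed, 465 mm long (y), 135 mm deep (x). Origin: centre of underside; x away from the robot, y to the perch end, z up; turned up to 20 deg. Green perch bar (top 185 mm high) at y +180 mm, pivot at y +100, index post (140 mm high) at y -212. Three aluminium beams along y, at x -27, 0, +27 mm, tops 112 mm high when level.
- big_rider (a joint): Big steel rider on the middle beam, m from the zero notch, growing away from the perch (balance -y). Notches 9 mm wide at 0, 0.036, 0.072, 0.108, 0.144, 0.180 = 0 to 500 g. Its hidden spring pawl falls into a notch within about 3 mm of its middle and centres itself; about 6 N to push out of a notch, 0.5 N between. Starts between 0.03 and 0.10, in or between notches.
- tab_top (a point): Top centre of the big rider's upright finger tab (18 mm along the beam, 16 mm across, 30 mm tall), 43 mm above the beam's top edge. Under the tab is a saddle 22 mm wide along the beam. Small riders on the beams 27 mm to either side reach only 9 mm above the beams, so push on the tab, higher than that.
- notch_0 (a point): Top edge of the middle beam at the middle of the zero notch (nearest the perch).
- notch_400 (a point): Top edge of the middle beam at the middle of the 400 g notch: the fifth, counting the zero notch as the first, and the last but one.
- beam (a joint): Tilt of the frame of three beams, rad: 0 level, positive with the index end up, limits -0.03 and 0.03. With the big rider off zero and the perch empty it lies on its lower rest at -0.03, sloping down away from the perch; a light upward drag would lift it.
- rear_rider (a joint): Position in m of the small steel rider (14 mm wide along the beam) on the rear beam, the +x one: 0 at zero, near the perch; grows towards -y. Starts at 0; slides at about 0.5 N.
- front_rider (a joint): Position in m of the smallest rider (9 mm wide) on the front beam, the -x one: 0 at zero, near the perch; grows towards -y. Starts at 0; slides at about 0.3 N.
- wrap_roll: Bystander: green roll of bandage wrap standing on end, 68 mm across, 50 mm high, loose, in front of the perch end of the balance. Origin at the centre of its underside.
- ointment: Bystander: white ointment jar, 54 mm across, 55 mm high, loose, in front of the balance. Origin at the centre of its underside.
- scissors: Bystander: pair of steel scissors lying flat, about 170 mm long, 6 mm thick, loose, behind the balance. Origin on the table near its middle.

How it is judged:
By the outcome, as a careful person would: the job done as asked, in the order asked, and still so for the second after the job is handed in, with the robot touching nothing.
It also fails if it takes over 42 s, if anything falls off the work surface, if the arm or the gripper's body presses on something with over 40 N, if the wrist force passes 120 N, or if a joint passes its speed limit or range.

## Working session

There is one attempt and no reset: what is moved stays moved. The work goes in short steps, Python scripts to look and compute and a tool call to move; the robot and the scene stay as the last step left them, time stands still between calls to the robot, and variables do not carry over. Pictures are saved under pics/ and viewed, at most 10 in all, crops included, and the job is handed in when it is done.

Besides the shell and the picture viewer there is one more tool, called as a command line: name --argument value ..., lists and objects as JSON in quotes. jog_arm: Moves the arm, as the interface text tells. Its arguments: {"type":"object","properties":{"deltas":{"type":"array"},"grip_force":{"type":"number"}},"required":["deltas"]}

```bash
mkdir -p pics; python3 - <<'E'
from rig import manip, imaging
import cv2
for n in("side","top"):
    cv2.imwrite(f"pics/{n}0.png",imaging.get_image(n)); c=imaging.calibration(n); print(c["mtx"].round(1).tolist(),c["cam_to_world"].round(3).tolist())
print(manip.get_state())
E
```

```text
[[464.8, 0.0, 282.5], [0.0, 464.8, 203.5], [0.0, 0.0, 1.0]] [[0.999, -0.034, 0.028, 0.515], [-0.045, -0.742, 0.669, -0.514], [-0.002, -0.669, -0.743, 0.675], [0.0, 0.0, 0.0, 1.0]]
[[449.1, 0.0, 279.8], [0.0, 449.1, 207.0], [0.0, 0.0, 1.0]] [[-0.022, -0.987, 0.162, 0.441], [-1.0, 0.02, -0.016, -0.002], [0.013, -0.162, -0.987, 0.838], [0.0, 0.0, 0.0, 1.0]]
{'clock': 0.1, 'qpos': array([ 9.99030206e-01,  2.76563653e-01,  1.50602809e+00,  5.98802856e-06,
        1.36069620e+00, -1.21004897e-01]), 'qd': array([-0.00029427, -0.00111988, -0.00321886,  0.00162792,  0.00052655,
       -0.00032639]), 'effort': array([ 1.22998699e-03, -4.17701626e+01, -2.46406245e+01, -1.49269827e-04,
        5.87758259e-03,  1.61755366e-05]), 'position': array([0.25025504, 0.51717581, 0.24149941]), 'ee_rot': array([-2.90529533e-04,  2.23477895e-01,  9.74708629e-01, -7.96306313e-04]), 'contact_force': array([-0.51771635,  0.19662747,  0.23327248]), 'moment': array([-0.03558281,  0.03240885, -0.0636391 ]), 'gripper_force': 0.0, 'width': 0.08533318698104855}
```

View pics/side0.png

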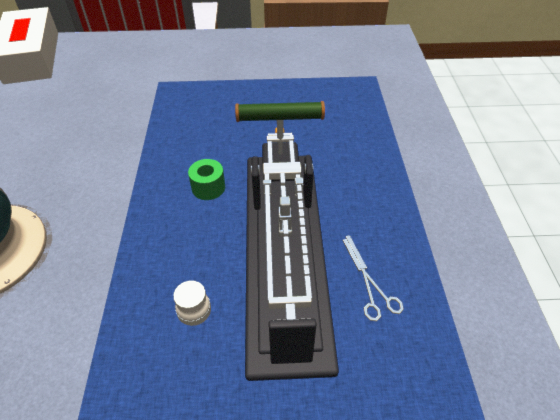

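View pics/top0.png

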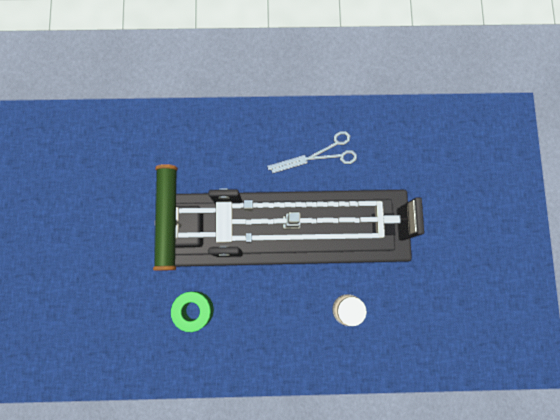

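The balance runs nearly along world y, with the perch at +y. In the top view the big rider is at about (293,219) and the small riders at (248,204) and (248,237). Next I'll enlarge the notch area.

```bash
python3 - <<'E'
import cv2
t=cv2.imread("pics/top0.png")[190:260,205:405]; cv2.imwrite("pics/top0c.png",cv2.resize(t,None,fx=4,fy=4,interpolation=cv2.INTER_CUBIC))
t=cv2.imread("pics/side0.png")[150:325,240:340]; cv2.imwrite("pics/side0c.png",cv2.resize(t,None,fx=3.4,fy=3.4,interpolation=cv2.INTER_CUBIC))
E
```

```text
(no output)
```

View pics/top0c.png

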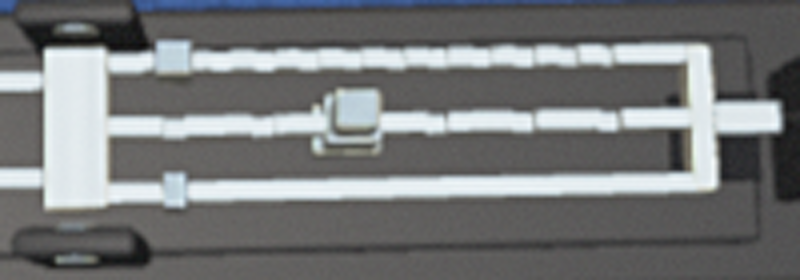

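View pics/side0c.png

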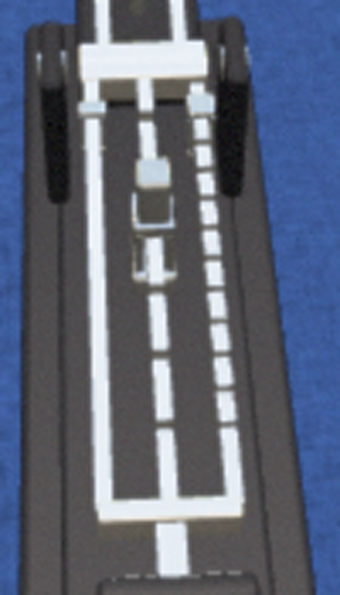

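The tab top is at about (294.5,217) in the full top view, and dark notch lines show at crop x≈175, 262, 437, 530 and 617. I'll take intensity profiles along the beam and project them onto the beam-height plane.

```bash
cat > h.py <<'E'
import numpy as np
from rig import imaging
def ray(n,uv,z):
    c=imaging.calibration(n);M=c["cam_to_world"]
    d=M[:3,:3]@np.linalg.solve(c["mtx"],[*uv,1.]);o=M[:3,3]
    return o+d*(z-o[2])/d[2]
def proj(n,p):
    c=imaging.calibration(n);M=c["cam_to_world"]
    q=c["mtx"]@(M[:3,:3].T@(np.asarray(p)-M[:3,3]));return q[:2]/q[2]
E
python3 - <<'E'
from h import *
import cv2
T=cv2.imread("pics/top0.png",0);S=cv2.imread("pics/side0.png",0)
# beam line in top: crop (140,126)->(680,117)
A=np.array([205+140/4,190+126/4]);B=np.array([205+680/4,190+117/4])
SA=np.array([240+146/3.4,150+90/3.4]);SB=np.array([240+168/3.4,150+495/3.4])
def prof(I,n,A,B):
    N=int(np.linalg.norm(B-A)*2)
    for z in(.108,):
        a=ray(n,A,z);b=ray(n,B,z);print(n,a.round(4),b.round(4),np.degrees(np.arctan2(a[0]-b[0],a[1]-b[1])).round(2))
    for t in np.linspace(0,1,N):
        p=A+(B-A)*t
        w=ray(n,p,.112); v=[int(cv2.getRectSubPix(I,(1,1),tuple(map(float,p+o)))[0,0]) for o in ([(0,-1),(0,0),(0,1)] if n=="top" else [(-1,0),(0,0),(1,0)])]
        print(f"{w[1]*1000:.0f}:{v[0]},{v[1]},{v[2]}",end=" ")
    print()
prof(T,"top",A,B);prof(S,"side",SA,SB)
for n,uv in(("top",(205+357/4,190+108/4)),("side",(240+153/3.4,150+172/3.4))):
    print("tab",n,ray(n,uv,.152).round(4))
for n,uv in(("top",(205+713/4,190+52/4)),("side",(240+240/3.4,150+505/3.4))): print("rear corner",ray(n,uv,.107).round(4))
E
```

```text
top [0.538  0.0516 0.108 ] [ 0.5372 -0.17    0.108 ] 0.21
51:235,235,219 50:236,235,220 50:236,236,221 49:235,235,221 48:235,234,221 47:235,235,221 46:236,236,222 46:236,235,221 45:235,234,221 44:227,226,215 43:219,219,209 42:218,222,215 42:217,226,222 41:220,230,225 40:223,233,229 39:222,233,230 38:222,233,230 37:221,233,230 37:220,232,231 36:221,232,231 35:222,232,231 34:228,233,229 33:233,234,228 33:234,234,225 32:235,234,223 31:235,234,224 30:235,234,225 29:235,234,225 28:236,235,226 28:236,234,226 27:236,234,226 26:236,235,226 25:236,235,227 24:235,235,227 24:235,235,228 23:235,235,228 22:236,235,229 21:236,235,229 20:236,235,230 19:235,235,230 19:235,235,230 18:234,234,226 17:234,233,222 16:234,233,221 15:234,233,220 15:234,234,220 14:234,234,220 13:235,234,220 12:235,234,220 11:234,234,221 10:234,233,223 10:235,233,222 9:235,233,222 8:235,233,223 7:234,234,224 6:232,234,229 6:230,235,232 5:228,234,234 4:227,234,235 3:228,235,235 2:229,235,235 2:232,234,236 1:234,234,237 -0:234,235,237 -1:232,234,234 -2:227,227,224 -3:223,222,217 -3:226,225,218 -4:229,229,221 -5:231,232,226 -6:
[... 6542 characters left out ...]
36,237,233 -153:236,237,233 -154:235,236,233 -155:235,236,234 -156:236,237,234 -157:237,237,235 -158:236,237,235 -158:236,237,235 -159:236,237,235 -160:236,237,235 -161:236,237,234 -162:237,236,234 -162:236,237,234 -163:236,237,234 -164:237,237,234 -165:237,237,234 -166:237,237,235 -167:237,237,235 -167:238,237,236 -168:238,237,236 -169:237,237,236 -170:237,237,236 -171:237,237,236 -171:236,238,236 -172:237,237,236 -173:238,237,236 -174:236,237,236 -175:236,237,235 -175:235,236,235 -176:235,236,234 -177:235,236,234 -178:235,237,234 -179:235,236,234 
tab top [ 0.5374 -0.0353  0.152 ]
tab side [ 0.5389 -0.0371  0.152 ]
rear corner [ 0.5642 -0.1855  0.107 ]
rear corner [ 0.5677 -0.1817  0.107 ]
```

Results:
- **Tab:** at about (0.538, -0.036), so the rider is most likely in the 200 g notch.
- **400 g notch:** y ≈ -0.105.
- **Travel:** 70–72 mm along -y.

I'll approach with the fingers shut and their closing line along x, so the sides (±11 mm) do the pushing.

jog_arm --deltas '[0,0,-64,287,-513,0,0,0,0,-64,287,-513,0,0,0,0,-64,287,-513,0,0,0,0,-64,287,-513,0,0,0,0,-64,287,-513,0,0,0,0,-64,287,-513,0,0,0,0,-64,287,-513,0,0,0,0,-64,287,-513,0,0,0,0,-64,287,-513,0,0,0,0,-64,287,-513,0,0,0,0,-64,287,-513,0,0,0,0,-64,287,-513,0,0,0,0,-64,287,-513,0,0,0,0,-64,287,-513,0,0,0,0,-64,287,-513,0,0,0,0,-64,287,-513,0,0]'

```text
clock: 1.7
position: [0.5368, 0.0058, 0.2423]
ee_rot: [-0.0, 0.705, 0.709, -0.0]
contact_force: [0.1, -0.1, -0.3]
width: 0.0003
gripper_force: 0.0
```

jog_arm --deltas '[0,0,0,1,0,-30,0,0,0,0,1,0,-55,0,0,0,0,1,0,-75,0,0,0,0,1,0,-90,0,0,0,0,1,0,-98,0,0,0,0,1,0,-102,0,0,0,0,1,0,-102,0,0,0,0,1,0,-102,0]'

```text
clock: 2.5
position: [0.539, 0.0048, 0.1411]
ee_rot: [0.001, 0.706, 0.708, 0.001]
contact_force: [0.3, 0.3, 0.1]
width: 0.0
gripper_force: 0.0
```

```bash
python3 - <<'E'
from rig import manip, imaging
import cv2
s=imaging.get_image("side")[120:320,220:360];t=imaging.get_image("top")[170:260,200:400]
s=cv2.resize(s,None,fx=2.9,fy=2.9,interpolation=2);t=cv2.resize(t,None,fx=1.95,fy=1.95,interpolation=2)
t=cv2.copyMakeBorder(t,0,s.shape[0]-t.shape[0],0,0,0)
import numpy as np
cv2.imwrite("pics/c1.png",np.hstack([s,t]));print(manip.get_state()["position"])
E
```

```text
[0.53914105 0.0045942  0.14119913]
```

View pics/c1.png

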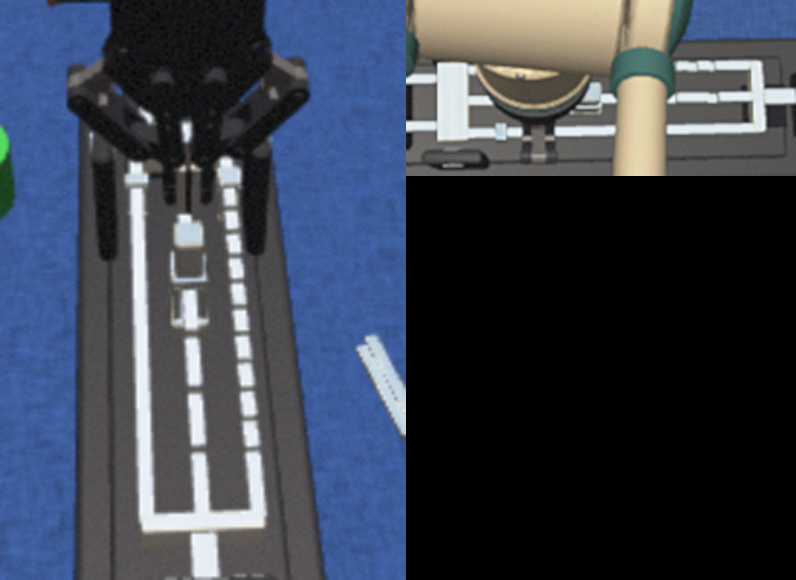

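The shut fingers, at about (190,185) in the side crop, stand behind the tab (188,232) and line up with it, clear of the small riders. I'll advance slowly until I feel contact.

jog_arm --deltas '[0,0,0,0,-5,0,0,0,0,0,0,-10,0,0,0,0,0,0,-14,0,0,0,0,0,0,-16,0,0,0,0,0,0,-18,0,0,0,0,0,0,-18,0,0]'

```text
clock: 3.2
position: [0.5385, -0.0137, 0.1403]
ee_rot: [0.0, 0.706, 0.708, 0.0]
contact_force: [0.1, -0.8, 0.1]
width: -0.0001
gripper_force: 0.0
```

jog_arm --deltas '[0,0,0,0,-1,0,0,0,0,0,0,-1,0,0]'

```text
clock: 3.4
position: [0.5385, -0.0144, 0.1403]
ee_rot: [-0.0, 0.706, 0.708, -0.0]
contact_force: [0.3, 0.5, -0.2]
width: -0.0002
gripper_force: 0.0
```

jog_arm --deltas '[0,0,0,0,-1,0,0,0,0,0,0,-1,0,0]'

```text
clock: 3.6
position: [0.5385, -0.0154, 0.1403]
ee_rot: [0.0, 0.706, 0.708, -0.0]
contact_force: [-0.3, -0.8, -0.0]
width: 0.0002
gripper_force: 0.0
```

jog_arm --deltas '[0,0,0,0,-1,0,0,0,0,0,0,-1,0,0]'

```text
clock: 3.8
position: [0.5385, -0.016, 0.1403]
ee_rot: [-0.0, 0.706, 0.708, 0.0]
contact_force: [-0.0, 1.3, -0.4]
width: 0.0003
gripper_force: 0.8
```

jog_arm --deltas '[0,0,0,0,-1,0,0,0,0,0,0,-1,0,0]'

```text
clock: 4.0
position: [0.5385, -0.0163, 0.1403]
ee_rot: [-0.001, 0.706, 0.708, 0.001]
contact_force: [0.8, 6.1, 0.8]
width: -0.0001
gripper_force: 2.6
```

jog_arm --deltas '[0,0,0,0,-1,0,0,0,0,0,0,-1,0,0]'

```text
clock: 4.2
position: [0.5385, -0.0166, 0.1403]
ee_rot: [-0.001, 0.706, 0.708, 0.001]
contact_force: [0.5, 7.1, -0.4]
width: 0.0
gripper_force: 3.6
```

Contact is at TCP y ≈ -0.016, and the resistance there says the rider is seated in the 200 g notch. That puts the 300 g notch at about -0.052 and the 400 g notch at about -0.088. I'll push along the beam's downslope and stop well short of 400.

jog_arm --deltas '[0,0,0,0,-1,0,0,0,0,0,0,-2,0,0,0,0,0,0,-4,0,0,0,0,0,0,-7,-0.2,0,0,0,0,0,-10,-0.3,0,0,0,0,0,-13,-0.4,0,0,0,0,0,-16,-0.5,0,0,0,0,0,-19,-0.6,0,0,0,0,0,-22,-0.7,0,0,0,0,0,-25,-0.8,0,0,0,0,0,-28,-0.9,0,0,0,0,0,-30,-1,0,0,0,0,0,-30,-1,0]'

```text
clock: 5.5
position: [0.5386, -0.0492, 0.1394]
ee_rot: [0.0, 0.706, 0.708, -0.0]
contact_force: [-0.2, 1.1, 0.3]
width: -0.0001
gripper_force: 0.0
```

jog_arm --deltas '[0,0,0,0,-2,0,0,0,0,0,0,-4,-0.1,0,0,0,0,0,-5,-0.1,0]'

```text
clock: 5.8
position: [0.5385, -0.0523, 0.1394]
ee_rot: [-0.001, 0.706, 0.708, 0.001]
contact_force: [-0.2, 6.5, 1.3]
width: -0.0002
gripper_force: 2.9
```

jog_arm --deltas '[0,0,0,0,-1,0,0,0,0,0,0,-2,0,0]'

```text
clock: 6.0
position: [0.5386, -0.0527, 0.1394]
ee_rot: [-0.002, 0.707, 0.708, 0.002]
contact_force: [0.2, 9.2, 2.1]
width: -0.0001
gripper_force: 4.9
```

The 300 g notch showed up at -0.052, as predicted. Next I'll push out of it and stop about 9 mm short of 400.

jog_arm --deltas '[0,0,0,0,-1,0,0,0,0,0,0,-2,-0.1,0,0,0,0,0,-4,-0.1,0,0,0,0,0,-6,-0.2,0,0,0,0,0,-9,-0.3,0,0,0,0,0,-12,-0.4,0,0,0,0,0,-15,-0.5,0,0,0,0,0,-18,-0.6,0,0,0,0,0,-21,-0.7,0,0,0,0,0,-24,-0.8,0,0,0,0,0,-24,-0.8,0]'

```text
clock: 7.1
position: [0.5385, -0.0804, 0.1384]
ee_rot: [0.0, 0.706, 0.708, -0.0]
contact_force: [-0.4, -0.0, 0.2]
width: -0.0
gripper_force: 0.0
```

jog_arm --deltas '[0,0,0,0,-2,0,0,0,0,0,0,-4,-0.1,0,0,0,0,0,-6,-0.2,0,0,0,0,0,-7,-0.2,0,0,0,0,0,-7,-0.2,0]'

```text
clock: 7.6
position: [0.5386, -0.0867, 0.1382]
ee_rot: [0.0, 0.706, 0.708, -0.0]
contact_force: [-0.7, 0.4, 0.5]
width: 0.0001
gripper_force: 0.0
```

jog_arm --deltas '[0,0,0,0,-1,0,0,0,0,0,0,-1,0,0]'

```text
clock: 7.8
position: [0.5386, -0.0875, 0.1382]
ee_rot: [0.0, 0.706, 0.708, 0.0]
contact_force: [-0.6, -0.0, 1.1]
width: -0.0
gripper_force: 0.0
```

jog_arm --deltas '[0,0,0,0,-1,0,0,0,0,0,0,-1,0,0]'

```text
clock: 8.0
position: [0.5385, -0.088, 0.1382]
ee_rot: [-0.0, 0.706, 0.708, 0.0]
contact_force: [0.3, 2.1, 0.5]
width: -0.0
gripper_force: 0.8
```

There's 2 N of resistance at -0.088, four times the sliding drag, so the rider is seated in the 400 g notch. I'll back straight off along +y first, then go up.

jog_arm --deltas '[0,0,0,0,4,0,0,0,0,0,0,14,0,0,0,0,0,0,30,0,0,0,0,0,0,30,0,0,0,0,0,0,30,30,0,0,0,0,0,30,80,0,0,0,0,0,30,130,0,0,0,0,0,30,160,0,0,0,0,-80,110,180,0,0,0,0,-120,160,180,0,0,0,0,-160,210,180,0,0,0,0,-200,260,180,0,0,0,0,-220,310,180,0,0,0,0,-240,360,180,0,0,0,0,-240,400,180,0,0,0,0,-240,400,180,0,0,0,0,-240,400,180,0,0,0,0,-240,400,180,0]'

```text
clock: 9.8
position: [0.2956, 0.3164, 0.3183]
ee_rot: [-0.001, 0.703, 0.711, 0.001]
contact_force: [1.3, -0.8, -1.3]
width: -0.0002
gripper_force: 0.0
```

```bash
python3 - <<'E'
from rig import manip, imaging
import cv2, numpy as np
S=imaging.get_image("side");T=imaging.get_image("top")
s=cv2.resize(S[90:330,170:420],None,fx=1.45,fy=1.45,interpolation=2);t=cv2.resize(T[120:340,140:430],None,fx=1.5,fy=1.5,interpolation=2)
h=max(s.shape[0],t.shape[0]);f=lambda i:cv2.copyMakeBorder(i,0,h-i.shape[0],0,0,0)
cv2.imwrite("pics/side1.png",S);cv2.imwrite("pics/top1.png",T)
cv2.imwrite("pics/c2.png",np.hstack([f(s),f(t)]));print(manip.get_state()["position"],manip.get_state()["clock"])
E
```

```text
[0.29771014 0.31222544 0.31808084] 9.9
```

View pics/c2.png

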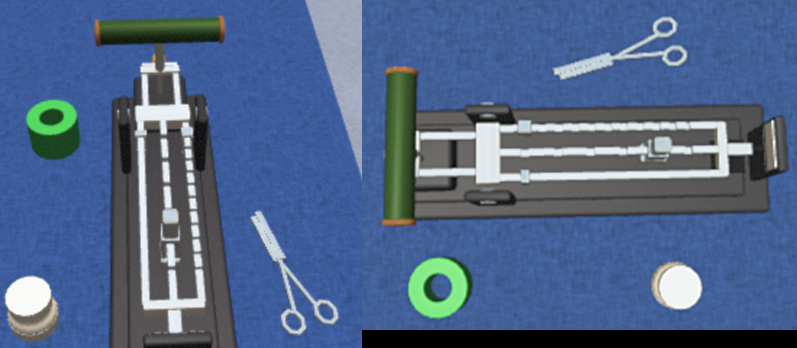

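The rider's tab has moved to about (659,147) in this picture. The small riders are still at zero, and the roll, jar and scissors haven't moved. One number to confirm before handing in.

```bash
python3 - <<'E'
from h import *
from rig import manip
a=ray("top",(294.25,217),.152)[1]; b=ray("top",(140+(659-362)/1.5,120+146/1.5),.150)[1]
print(a,b,b-a)
if abs(a-b-.072)<.004: print(manip.sign_off())
E
```

```text
-0.035257082050366054 -0.10310017490811496 -0.06784309285774891
```

My eyeballed pixel leaves 4 mm of doubt, so I'll measure the tab top properly in the before and after pictures.

```bash
python3 - <<'E'
from h import *
import cv2
for n,pts in(("top",((294,217),(338,217))),("side",((285,200.6),(287,237)))):
    for k,p,z in((0,pts[0],.1517),(1,pts[1],.1495)):
        I=cv2.imread(f"pics/{n}{k}.png").astype(int)
        x,y=map(int,p);c=I[y-1:y+2,x-1:x+2].mean((0,1))
        R=I[y-14:y+15,x-14:x+15]
        m=(abs(R-c).max(2)<14).astype('uint8')
        nn,l,st,ce=cv2.connectedComponentsWithStats(m,connectivity=4)
        j=l[14,14];q=ce[j]+[x-14,y-14]
        print(n,k,c.round(),st[j],q.round(2),ray(n,q,z).round(4))
E
```

```text
top 0 [218. 209. 191.] [10 10  9  8 71] [294.06 216.55] [ 0.5382 -0.035   0.1517]
top 1 [218. 207. 190.] [12  9 11  8 72] [340.28 215.74] [ 0.5383 -0.1068  0.1495]
side 0 [226. 213. 197.] [10 10  8  8 50] [284.5  199.88] [ 0.5383 -0.0353  0.1517]
side 1 [225. 212. 196.] [10 12  9  7 59] [287.   238.08] [ 0.5384 -0.1072  0.1495]
```

```bash
python3 - <<'E'
import cv2,numpy as np
f=lambda p,a,b,c,d:cv2.resize(cv2.imread(p)[a:b,c:d],(390,560),interpolation=2)
cv2.imwrite("pics/c3.png",np.hstack([f("pics/side0.png",180,310,240,330),f("pics/side1.png",180,310,240,330)]))
E
```

```text
(no output)
```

View pics/c3.png

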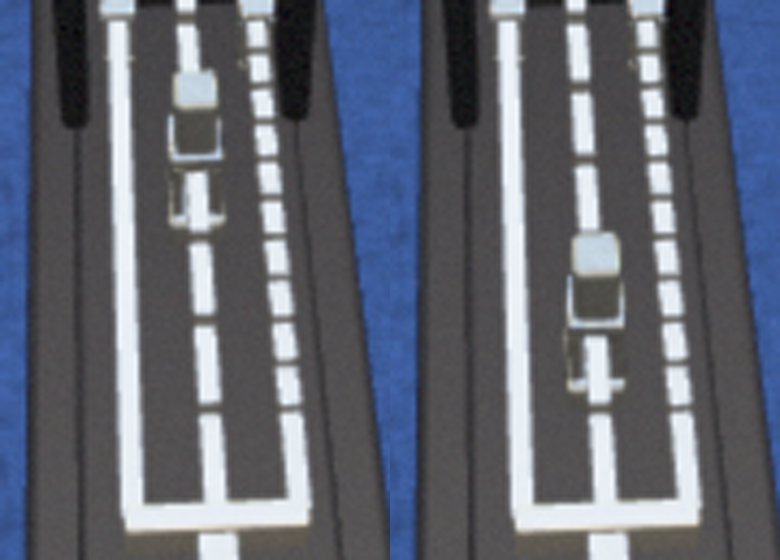

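Measured in both views, the tab moved 71.8–71.9 mm, which is exactly two notches. The picture shows the tab now at (597,255) with the 500 g notch (600,408) just beyond it and the small riders untouched. Handing in.

```bash
python3 -c "
from rig import manip
print(manip.sign_off())"
```

```text
the job is handed in; nothing more can be done
None
```

The big rider is in the 400 g notch, the small riders are still at zero, nothing else on the table moved, the hand is clear, and the job is handed in.

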